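# Release the latched key of a tube warmer

### The arm

A 6-joint arm with a two-finger parallel gripper is mounted at the origin on a cart in front of the work surface, level with it; the furniture and walls round the work are solid. World frame = base frame: x ahead of the robot, y to its left, z up, the work surface at z = 0. Lengths are in m, angles in degrees, forces in N, time in s.
With the tool pointing down it reaches from about 0.35 to 0.875 m from the base axis. Payload 15.5 kg.
Tool frame: the origin (TCP) lies between the finger pads; the fingertips stand 19 mm ahead of it and the grasp point (between the pads) is the TCP; z points along the fingers, y is the line along which they close (so a half turn about z gives the same grasp; the last joint's range is limited). The gripper opens to 85 mm and grips with 20 to 120 N. Pads are 22 mm wide; open, the fingers measure 114 mm over their backs; the gripper's body (76 mm by 85 mm) begins 54 mm behind the grasp point. The pads swing forward as they close: fully open they stand 13 mm farther back than shut.
Start: joints at [-70.273, 28.281, 77.091, -0, 74.628, -5.472], TCP at [0.266, -0.566, 0.25] pointing down, gripper open.
Joint ranges: [-166.48, 166.48], [-47.26, 123.95], [12.59, 153.08], [-70.14, 250.14], [6.76, 159.57], [-176.63, 176.63]. Speed limits (degrees/s): [108.29, 108.29, 147.25, 172.46, 172.46, 172.46].

### API

Orientations are given as a 3x3 rotation matrix whose columns are the frame's x, y, z axes.
In Python, from plant import get_state, grab_frame, hand_in, cut_out gives the robot as it stands. The module is installed in compiled form; this text tells all that it offers.
- The arm moves only by the tool inch_along, called after "Call:" in YAML: its name, and indented under it one key for each argument. Schema: {"type":"object","properties":{"ticks":{"type":"array","items":{"type":"array","items":{"type":"number"},"minItems":6,"maxItems":6},"minItems":1,"maxItems":20},"finger_gap":{"type":"number"},"grip_n":{"type":"number"},"only":{"type":"string"},"quiet":{"type":"boolean"},"lines":{"type":"string"}},"required":["ticks"],"additionalProperties":false}. ticks is a list of rows, 1 to 20 of them, each of 6 numbers: dx, dy, dz in a scale on which 1.0 is 30 cm, then a rotation vector rx, ry, rz in parts of the range, where 1.0 means 90 degrees; each row is the pose to reach, as a shift and turn from the pose commanded when the call began, along the tool's axes at that moment; what a row does not reach only later rows make up. A row lasts 1/8 s, in which the tool goes at most 0.0625 m and 10.7 degrees, less where a joint would pass 70% of its speed; a pose out of reach is approached as far as the arm can. finger_gap is the finger opening in m, set as the call begins (left out keeps the last). The fingers move at their own pace and stop on an object; grip_n is the grip in N (left out, the last holds). Time passes only in rows, so rows that do not move let the fingers close. The tool returns the time, the measured TCP pose, the force, the opening and the grip force at its end. only (a regular expression) keeps the lines of the reply that match it, lines (a string "A,B") keeps lines A to B, and quiet returns only ok. Input that does not fit is refused with a message, and nothing moves.
- get_state(): the state, without advancing time (a new reading comes with each control period).
- grab_frame(name): name is "scene" or "top" or "wrist"; returns a dict with "pixels" (400x640x3 uint8, red, green, blue), "range_z" (400x640 float32, m along the optical axis (not along the pixel's ray), 0 where there is no reading), "fx", "fy", "cx", "cy" (pixels), "distortion" ([k1, k2, p1, p2, k3] as OpenCV has them; the pictures are not rectified), "extrinsics" (4x4, takes a point from camera to world coordinates). Camera axes: x right, y down, z forward; pixel columns grow to the right and rows downward; lengths in m; the calibration is good to about 2 mm. A picture is of the moment at which its call begins.
- hand_in(): hands the job in; it is judged then, once.
Trained networks look in the newest picture that a camera, given by its name, has taken for a name from the list of things; names that differ only in an ending like _2 or _b are one class to them, and where a whole thing is asked for, a point or a joint stands for the part that bears it (a point fixed in the world has none). Each returns a list of dicts, best first, with "score" (0 to 1); they miss things now and then, are a little off and sometimes report something else, mostly with a low value. They report only what shows in the picture. A call takes as long as a camera call.
- cut_out(camera, name): "mask" (400x640 bool, what is visible of it) and "bbox" ([left, top, right, bottom] in pixels, round what is visible of it).
The state is a dict: "time": time; "q": joint angles; "qvel": joint speeds; "joint_torque": joint torques, N m; "tcp_pos": TCP position; "ee_rot": TCP orientation; "force": force on the tool from outside, world axes, zero at the start; "moment": the same for the moment, N m; "width": finger opening in m; "gripper_force": force on a finger pad.
Only numpy, scipy, OpenCV 4.12 (cv2) and the standard library are available. Lean on these libraries where they do the work, as an engineer would, in place of code of your own. Each camera call takes 0.05 s, during which the arm holds its last target. There are 200 camera calls.

### The job

The tube warmer on the worktop is being shut down, but one of the four identical push-push keys along its front is still latched down, so its block stays on; the latched key stands only a few millimetres lower than the others and does not give when tapped lightly. Find it by light taps with the fingertips, then press that key all the way down and let go, so that it releases and all four keys stand out. Do not push any of the other three so far in that it latches, and leave the tubes standing in their wells; nothing is to be gripped or lifted.

Things in the scene. Friction and masses are not known exactly. Their poses are not given: they have to be found in the camera images.
- warmer: Fixed tube warmer, light grey case 190 (x) x 198 (y) x 68 mm high. Origin: centre of underside on the worktop; x to its back, z up. Key deck in front, 55 mm high, x = -95 to -18 mm; four keys along y at x = -60 mm, pitch 40 mm. Behind: 71 mm high rib at x = -13 mm, then an aluminium top 74 mm high with eight wells; tubes in it reach 106 mm high, the nearest 76 mm behind the keys.
- key_k_top (a point): Centre of the top face of one of four identical keys; it moves with the key. The keys' names say nothing of their places in the row. Grey plastic cap 23 mm (warmer x) x 21 mm (y) in a dark bezel 29.5 x 27.5 mm that rises 2 mm above the deck. Out: top 65 mm above the worktop. Latched: 3.7 mm lower. End of stroke: 7 mm lower. The stroke is straight down.
- key_m_top (a point): Top centre of another of the four keys, same cap and stroke. Behaviour of all keys: sprung; a key that is out starts to give at about 2.5 N and takes about 0.8 N more per mm; pushed about 6 mm in and let go, it latches.
- key_t_top (a point): Top centre of another of the four keys, same cap and stroke. Whichever key is latched does not give below about 5.5 N; pushed on to the end of its stroke (about 8 to 10 N) and let go, it springs out.
- key_w_top (a point): Top centre of another of the four keys, same cap, stroke and behaviour.
- tube_a: Capped sample tube, 17 mm across the cap, 84 mm long, standing loose and upright in a well of the warmer; bystander. Origin at its foot, 22 mm above the worktop.
- tube_b: Capped sample tube, 17 mm across the cap, 84 mm long, standing loose and upright in a well of the warmer; bystander. Origin at its foot, 22 mm above the worktop.
- tube_c: Capped sample tube, 17 mm across the cap, 84 mm long, standing loose and upright in a well of the warmer; bystander. Origin at its foot, 22 mm above the worktop.

How it is judged (in metres and radians):
On the way:
1. the latched key is pressed further down, to 5.5 mm or more below out (((z of key_k_top in the frame of warmer below 0.0595 m and distance of key_k_top from where it was at the start of the episode below 0.0045 m) or (z of key_m_top in the frame of warmer below 0.0595 m and distance of key_m_top from where it was at the start of the episode below 0.0045 m) or (z of key_t_top in the frame of warmer below 0.0595 m and distance of key_t_top from where it was at the start of the episode below 0.0045 m) or (z of key_w_top in the frame of warmer below 0.0595 m and distance of key_w_top from where it was at the start of the episode below 0.0045 m))), for 0.05 s.
At the end, for the whole second after the job is handed in: All four key tops stand within 1.5 mm of the out position (65 mm above the worktop), none latched (z of each of key_k_top, key_m_top, key_t_top, key_w_top in the frame of warmer above 0.0635 m); the robot touches nothing.
It fails at once if a key that was out at the start is pushed more than 5 mm in (it latches at about 6 mm) ((z of key_k_top in the frame of warmer below 0.06 m and distance of key_k_top from where it was at the start of the episode above 0.0047 m) or (z of key_m_top in the frame of warmer below 0.06 m and distance of key_m_top from where it was at the start of the episode above 0.0047 m) or (z of key_t_top in the frame of warmer below 0.06 m and distance of key_t_top from where it was at the start of the episode above 0.0047 m) or (z of key_w_top in the frame of warmer below 0.06 m and distance of key_w_top from where it was at the start of the episode above 0.0047 m)).
It fails at once if a tube in the warmer is moved more than 12 mm or lifted (distance of any of tube_a, tube_b, tube_c from where it was at the start of the episode above 0.012 m).
It fails at once if the fingers press on a tube with more than 3 N (contact force between the fingers and tube_a above 3 N or contact force between the fingers and tube_b above 3 N or contact force between the fingers and tube_c above 3 N).
It also fails if it takes over 45 s, if anything falls off the work surface, if the arm or the gripper's body presses on something with over 40 N, if the wrist force passes 120 N, or if a joint passes its speed limit or range.

## Working session

There is one attempt and no reset: what is moved stays moved. The work goes in short steps, Python scripts to look and compute and a tool call to move; the robot and the scene stay as the last step left them, time stands still between calls to the robot, and variables do not carry over. Pictures are saved under pics/ and viewed, at most 10 in all, crops included, and the job is handed in when it is done.

```bash
mkdir -p pics
```

Create h.py:
```python
import numpy as np, cv2
from plant import *
def pts(f,mask):
    v,u=np.nonzero(mask&(f["range_z"]>0)); z=f["range_z"][v,u]
    K=np.array([[f["fx"],0,f["cx"]],[0,f["fy"],f["cy"]],[0,0,1.]])
    n=cv2.undistortPoints(np.stack([u,v],1).astype(float)[:,None],K,np.array(f["distortion"],float))[:,0]
    P=np.c_[n*z[:,None],z]; E=np.array(f["extrinsics"]); return P@E[:3,:3].T+E[:3,3]
```

Run:
```python
from h import *
s=get_state(); print(s["time"],s["tcp_pos"],np.round(s["ee_rot"],3).tolist(),s["force"],s["width"])
for c in("scene","top"):
    f=grab_frame(c); cv2.imwrite(f"pics/{c}0.png",f["pixels"][:,:,::-1])
    for n in("warmer","key_k_top","tube_a"):
        for d in cut_out(c,n)[:6]:
            P=pts(f,d["mask"])
            print(c,n,round(d["score"],2),d["bbox"],np.round(np.median(P,0),4) if len(P) else None)
            if n=="warmer" and len(P) and d["score"]>.5:
                for lo,hi in((.05,.058),(.071,.078)):
                    Q=P[(P[:,2]>lo)&(P[:,2]<hi)]
                    if len(Q)>50: print(cv2.minAreaRect((Q[:,:2]*1000).astype(np.float32)))
```

```text
0.0 [ 0.26599768 -0.56519801  0.24968723] [[0.905, 0.426, -0.0], [0.426, -0.905, 0.001], [0.0, -0.001, -1.0]] [ 1.15543753  0.82985881 -0.39673346] 0.08579433384794154
scene warmer 0.75 [238.3, 181.0, 388.7, 294.4] [ 0.4799 -0.3267  0.0548]
((498.5596923828125, -298.217041015625), (198.49037170410156, 172.12937927246094), 83.4145278930664)
((539.94873046875, -304.9156799316406), (171.62826538085938, 97.92807006835938), 82.20691680908203)
scene warmer 0.27 [286.5, 180.9, 301.2, 201.5] [ 0.5273 -0.2435  0.0939]
scene key_k_top 0.58 [256.8, 217.6, 276.3, 230.6] [ 0.4535 -0.2348  0.0633]
scene tube_a 0.71 [324.4, 192.0, 333.2, 217.1] [ 0.5183 -0.3221  0.096 ]
scene tube_a 0.65 [290.5, 181.9, 294.8, 201.8] [ 0.5268 -0.2441  0.0906]
top warmer 0.7 [288.3, 157.3, 382.3, 251.0] [ 0.5166 -0.2992  0.0671]
((510.6163330078125, -298.6146545410156), (197.12896728515625, 190.06846618652344), 83.22098541259766)
((544.8075561523438, -303.7866516113281), (186.4459991455078, 104.61481475830078), 84.54647064208984)
top warmer 0.29 [335.0, 230.5, 344.4, 236.6] [ 0.4489 -0.3113  0.0645]
top key_k_top 0.49 [300.7, 222.4, 309.4, 234.4] [ 0.4586 -0.2332  0.0651]
top tube_a 0.51 [325.4, 180.3, 334.3, 186.7] [ 0.5639 -0.2852  0.1052]
top tube_a 0.46 [339.0, 197.3, 347.7, 205.5] [ 0.5227 -0.32    0.1043]
top tube_a 0.39 [306.6, 193.9, 311.8, 200.5] [ 0.5312 -0.241   0.1043]
```

Run:
```python
import cv2
a=cv2.imread("pics/top0.png")[140:270,270:410]; cv2.imwrite("pics/top0c.png",cv2.resize(a,None,fx=4,fy=4,interpolation=2))
```

```text
(no output)
```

View pics/top0c.png

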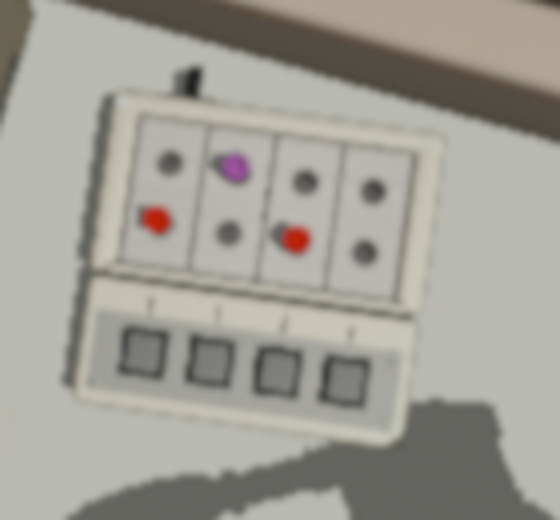

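The top view shows the four keys in a row at crop (143,352), (210,361), (278,371) and (345,381). The tubes are in the wells behind: red at (157,221) and (296,240), magenta at (235,168).

Run:
```python
from h import *
f=grab_frame("top")
for u,v in((143,352),(210,361),(278,371),(345,381)):
    m=np.zeros((400,640),bool); r=int(round(v/4+140));c=int(round(u/4+270)); m[r-2:r+3,c-2:c+3]=1
    P=pts(f,m); print(np.round(P.mean(0),4))
s=get_state();R=np.array(s["ee_rot"])
print(R.T@(np.array([.451,-.292,.22])-s["tcp_pos"]))
```

```text
[ 0.4563 -0.2335  0.0647]
[ 0.4526 -0.2711  0.0607]
[ 0.4468 -0.3136  0.0653]
[ 0.4431 -0.351   0.0648]
[ 0.28375634 -0.16874083  0.03021948]
```

Depth hints at the second key from the left (y≈-0.271). I'll go above the row, close the fingers and look from close by.

The manual's scale: shifts go in shares of 30 cm and turns go in shares of 90 degrees. Converting my numbers, 0.284 m / 0.3 = 0.9467, -0.169 m / 0.3 = -0.5633, 32.2 degrees / 90 = 0.3578.

Call:
inch_along:
  ticks:
    - [0.1667,-0.1,0.0167,0,0,0.0889]
    - [0.3333,-0.2,0.0333,0,0,0.1778]
    - [0.5,-0.3,0.05,0,0,0.2667]
    - [0.6667,-0.4,0.0667,0,0,0.3578]
    - [0.8333,-0.5,0.0933,0,0,0.3578]
    - [0.9467,-0.5633,0.1,0,0,0.3578]
    - [0.9467,-0.5633,0.1,0,0,0.3578]
    - [0.9467,-0.5633,0.1,0,0,0.3578]
  finger_gap: 0
  grip_n: 20

```text
time: 1.45
tcp_pos: [0.4511, -0.292, 0.2204]
ee_rot: [[0.993, -0.122, 0.0], [-0.122, -0.993, -0.0], [0.0, 0.0, -1.0]]
force: [0.0, 0.2, 0.4]
width: 0.0001
gripper_force: 0.0
```

Run:
```python
from h import *
f=grab_frame("wrist"); cv2.imwrite("pics/w1.png",f["pixels"][:,:,::-1])
s=get_state(); print(s["tcp_pos"],np.round(s["ee_rot"],3).tolist(),s["force"])
for n in("warmer","key_k_top","tube_a"):
  for d in cut_out("wrist",n)[:5]:
    P=pts(f,d["mask"]); print(n,round(d["score"],2),d["bbox"],np.round(np.median(P,0),4) if len(P) else None)
```

```text
[ 0.45083213 -0.29239031  0.22036333] [[0.992, -0.122, 0.0], [-0.122, -0.992, -0.0], [0.0, 0.0, -1.0]] [-1.15037277  0.00776408 -0.20526702]
warmer 0.66 [214.3, 1.3, 439.5, 222.5] [ 0.5304 -0.3001  0.0685]
key_k_top 0.6 [257.8, 181.4, 279.4, 205.9] [ 0.4582 -0.2317  0.0647]
tube_a 0.74 [243.8, 103.1, 271.1, 125.7] [ 0.5317 -0.2417  0.1047]
tube_a 0.64 [372.1, 180.1, 396.0, 204.6] [ 0.4444 -0.3495  0.0647]
tube_a 0.62 [289.9, 52.8, 311.8, 81.4] [ 0.5618 -0.2839  0.1048]
tube_a 0.55 [341.2, 103.6, 363.6, 125.1] [ 0.5232 -0.3186  0.1051]
```

View pics/w1.png

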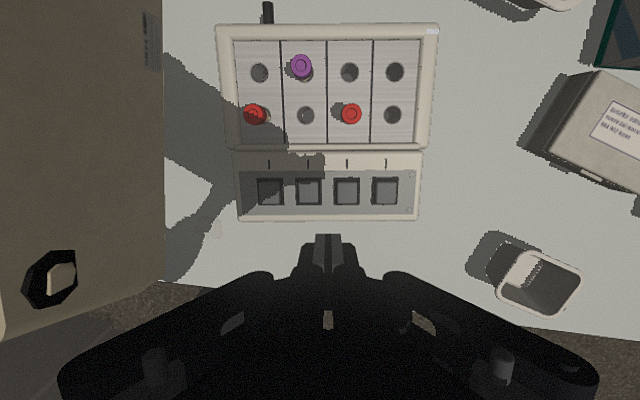

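The wrist view shows the keys at (270,192), (308,192), (347,191) and (385,191), with the closed fingertips just below the row at (328,240). The row runs along tool y. I'll tap the leftmost key first as a reference for height.

Converted, 0.1355 m / 0.3 = 0.4517, 0.12 m / 0.3 = 0.4.

Call:
inch_along:
  ticks:
    - [0,-0.1333,0.1333,0,0,0]
    - [0,-0.2033,0.2833,0,0,0]
    - [0,-0.2033,0.4,0,0,0]
    - [0,-0.2033,0.4433,0,0,0]
    - [0,-0.2033,0.4517,0,0,0]
    - [0,-0.2033,0.4517,0,0,0]

```text
time: 2.4
tcp_pos: [0.459, -0.2319, 0.0857]
ee_rot: [[0.992, -0.122, 0.001], [-0.122, -0.992, -0.001], [0.001, 0.001, -1.0]]
force: [0.5, -0.4, 0.4]
width: -0.0003
gripper_force: 0.0
```

Call:
inch_along:
  ticks:
    - [0,0,0.0033,0,0,0]
    - [0,0,0.0067,0,0,0]
    - [0,0,0.0067,0,0,0]

```text
time: 2.78
tcp_pos: [0.4589, -0.2315, 0.0832]
ee_rot: [[0.993, -0.122, 0.001], [-0.122, -0.993, -0.001], [0.001, 0.001, -1.0]]
force: [0.6, -2.4, 3.8]
width: 0.0001
gripper_force: 1.6
```

Key 1 meets the finger at the "out" height. Now key 2.

Converted, 0.0397 m / 0.3 = 0.1323, -0.015 m / 0.3 = -0.05.

Call:
inch_along:
  ticks:
    - [0,0,-0.05,0,0,0]
    - [0,0.1323,-0.05,0,0,0]
    - [0,0.1323,-0.01,0,0,0]
    - [0,0.1323,0,0,0,0]
    - [0,0.1323,0,0,0,0]

```text
time: 3.4
tcp_pos: [0.4535, -0.2697, 0.0827]
ee_rot: [[0.993, -0.121, -0.001], [-0.121, -0.993, 0.001], [-0.001, -0.001, -1.0]]
force: [-0.3, -0.0, 0.2]
width: 0.0003
gripper_force: 0.0
```

Call:
inch_along:
  ticks:
    - [0,0,0.0033,0,0,0]
    - [0,0,0.0033,0,0,0]

```text
time: 3.65
tcp_pos: [0.4538, -0.2703, 0.0819]
ee_rot: [[0.993, -0.122, 0.0], [-0.122, -0.993, 0.0], [0.0, -0.0, -1.0]]
force: [-0.5, -0.1, 0.9]
width: 0.0003
gripper_force: 0.0
```

No contact 1 mm below the reference height. I'll lower a little further: if it's latched, contact comes at about 0.080 and it's stiff.

Converted, 0.0015 m / 0.3 = 0.005, 0.001 m / 0.3 = 0.0033.

Call:
inch_along:
  ticks:
    - [0,0,0.0033,0,0,0]
    - [0,0,0.005,0,0,0]
    - [0,0,0.005,0,0,0]

```text
time: 4.03
tcp_pos: [0.4537, -0.2705, 0.0803]
ee_rot: [[0.993, -0.122, 0.0], [-0.122, -0.993, 0.0], [0.0, -0.0, -1.0]]
force: [-0.3, -0.1, 1.9]
width: -0.0001
gripper_force: 0.8
```

Call:
inch_along:
  ticks:
    - [0,0,0.0017,0,0,0]
    - [0,0,0.0017,0,0,0]

```text
time: 4.28
tcp_pos: [0.4537, -0.2705, 0.0799]
ee_rot: [[0.993, -0.122, 0.0], [-0.122, -0.993, 0.0], [0.0, -0.0, -1.0]]
force: [-1.2, 2.1, 5.2]
width: 0.0002
gripper_force: 2.9
```

It's stiff, 3.7 mm lower: key 2 is the latched one. Pressing it to the end of its stroke.

Converted, 0.003 m / 0.3 = 0.01, 0.002 m / 0.3 = 0.0067.

Call:
inch_along:
  ticks:
    - [0,0,0.0033,0,0,0]
    - [0,0,0.0067,0,0,0]
    - [0,0,0.01,0,0,0]
    - [0,0,0.01,0,0,0]

```text
time: 4.78
tcp_pos: [0.4538, -0.2705, 0.0771]
ee_rot: [[0.993, -0.122, 0.0], [-0.122, -0.993, -0.0], [0.0, 0.0, -1.0]]
force: [-1.8, 2.0, 7.9]
width: 0.0001
gripper_force: 4.0
```

Call:
inch_along:
  ticks:
    - [0,0,0.0017,0,0,0]
    - [0,0,0.0017,0,0,0]

```text
time: 5.03
tcp_pos: [0.4538, -0.2706, 0.077]
ee_rot: [[0.993, -0.122, 0.0], [-0.122, -0.993, -0.0], [0.0, 0.0, -1.0]]
force: [-2.7, 2.4, 18.8]
width: 0.0002
gripper_force: 9.2
```

The force jumped at 0.077, so it has bottomed out. Releasing straight up, then checking the heights from above.

Converted, -0.143 m / 0.3 = -0.4767, -0.12 m / 0.3 = -0.4.

Call:
inch_along:
  ticks:
    - [0,0,-0.0167,0,0,0]
    - [0,0,-0.0667,0,0,0]
    - [0,0,-0.2333,0,0,0]
    - [0,0.0717,-0.4,0,0,0]
    - [0,0.0717,-0.4767,0,0,0]
    - [0,0.0717,-0.4767,0,0,0]

```text
time: 5.78
tcp_pos: [0.4517, -0.2926, 0.2215]
ee_rot: [[0.993, -0.122, 0.003], [-0.122, -0.993, -0.002], [0.003, 0.002, -1.0]]
force: [0.3, 0.6, -1.1]
width: 0.0003
gripper_force: 0.0
```

Run:
```python
from h import *
f=grab_frame("wrist"); cv2.imwrite("pics/w2.png",f["pixels"][150:230,210:450,::-1].repeat(3,0).repeat(3,1))
print(get_state()["tcp_pos"])
for u,v in((270,192),(308,192),(347,191),(385,191)):
    m=np.zeros((400,640),bool); m[v-5:v+6,u-5:u+6]=1
    P=pts(f,m); print(np.round(np.median(P,0),4))
```

```text
[ 0.45112941 -0.29198363  0.22005862]
[ 0.4586 -0.2334  0.065 ]
[ 0.4539 -0.2719  0.0649]
[ 0.4501 -0.3118  0.0649]
[ 0.4455 -0.3503  0.065 ]
```

View pics/w2.png

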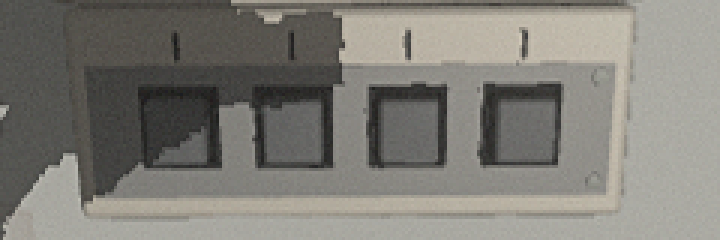

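All four caps stand level at 65 mm (crop centres about (180,127), (294,127), (408,127) and (524,127)), and the arm is clear of everything.

```bash
python3 -c "
from plant import *
print(hand_in())"
```

```text
the job is handed in; nothing more can be done
None
```

The latched key was the second from the left; I pressed it to the end of its stroke and it released, all four keys now measure 65 mm high, and the job is handed in (I tapped only the two left keys and judged the two right ones out from camera depth).

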